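Tip the sorted nuts into the fixings box and bolt its lid

ROBOT

A 6-joint arm with a two-finger parallel gripper is mounted at the origin on a cart in front of the work surface, level with it; the furniture and walls round the work are solid. World frame = base frame: x ahead of the robot, y to its left, z up, the work surface at z = 0. Lengths are in mm, angles in rad, forces in N, time in s.
With the tool pointing down it reaches from about 350 to 975 mm from the base axis. Payload 7.1 kg.
Tool frame: the origin (TCP) lies on the front face of the gripper's body, between the roots of the fingers; the fingertips stand 80 mm ahead of it and the grasp point (between the pads) lies 61 mm ahead of it (env.tips_ahead is the distance from the TCP to the fingertips, in mm); z points along the fingers, y is the direction in which the jaws open and shut (so a half turn about z gives the same grasp; the last joint's range is limited). The gripper opens to 88 mm and grips with 3 to 60 N. Pads are 20 mm wide; open, the fingers measure 115 mm over their backs; the gripper's body (75 mm by 178 mm) begins 61 mm behind the grasp point.
Start: joints at [1.315, 0.423, 1.63, -0, 1.089, -0.019], TCP at [146.59, 607.55, 302.675] pointing down, gripper open.
Joint ranges: [-3, 3], [-0.9, 2.11], [0.09, 2.58], [-1.31, 4.45], [0.11, 2.69], [-2.54, 2.54]. Speed limits (rad/s): [2.39, 2.39, 3.01, 3.14, 3.14, 3.14].

INTERFACE

Orientations are given as a unit quaternion [x, y, z, w].
In Python, from station import env, set_gripper, viewer, workorder gives the robot as it stands. Calls block until the motion is done:
- env.reach(position, orientation): joint-space move of the TCP to a pose.
- env.move_l(position, rot=None, rate=150, f_stop=None): straight line of the TCP; rot=None keeps the orientation; rate is the mean speed in mm/s. With f_stop (N) it stops when the force on the tool has changed by that much, and returns True; else False.
- env.move_joints(angles): joint-space move.
- set_gripper(opening): finger opening in mm; the grip force is fixed at half the most; returns when the fingers have stopped.
- env.hold(seconds).
- env.ik(position, orientation): joint angles nearest the present ones, or None.
- env.read_state(): the state.
- viewer.camera(name): name is "side" or "top"; returns the picture (400x640x3 uint8, blue, green, red); there is no depth.
- viewer.camera_params(name): a dict with "fx", "fy", "cx", "cy" (pixels), "pose" (4x4, takes a point from camera to world coordinates). Camera axes: x right, y up, looking along -z (the intrinsics and any distortion apply to the point x, -y, -z); pixel columns grow to the right and rows downward; lengths in mm; the calibration is good to about 2 mm. A picture is of the moment at which its call begins. camera_params takes no time and is no camera call.
A pose or a line that the arm cannot do raises env.IKError and nothing moves.
- workorder.sign_off(): hands the job in, once; it reports no verdict.
The state is a dict: "time_s": time; "qpos": joint angles; "dq": joint speeds; "tau": joint torques, N m; "tool_pos": TCP position; "orientation": TCP orientation; "force": force on the tool from outside, world axes, zero at the start; "wrist_torque": the same for the moment, N m; "width": finger opening in mm.
Only numpy, scipy, OpenCV 4.12 (cv2) and the standard library are available. Lean on these libraries where they do the work, as an engineer would, in place of code of your own. Each camera call takes 0.05 s, during which the arm holds its last target.

TASK

The cart is about to be wheeled away, so put the sorted nuts away: pick up the sorting tray and tip it with its lip low over the open fixings box until all four nuts have slid in, then set the empty tray back down flat on the worktop, clear of the box. Then shut the lid fully, and only then push its barrel bolt across until it is fully home in the keeper. Leave the sanding block, pliers, screwdriver and tape measure where they are.

Things in the scene. Friction and masses are not known exactly. Their poses are not given: they have to be found in the camera images.
- tray: Sorting tray, 165 x 76 mm, 0.2 kg, loose: bare aluminium pan (x -20 to +85 mm, floor 3 mm thick, open at the +x end, sides 23 mm high as far as x = 62 mm and falling to the lip) on a wooden rear block (x -80 to -20 mm, 24 mm high). Origin: centre of its underside; +x to the lip, +z up. The nuts on the pan start to slide at about 22 degrees of tip (18 to 26); at 40 they slide off freely.
- tray_grip (a point): Middle of the tray's wooden bow grip, at (-50, 0, 50) mm in the tray's frame, same axes: a bar along x on two feet, 60 mm long, 16 mm wide (grip it across this), from z = 41 to 59 mm, with 17 mm free under it.
- tray_lip (a point): Middle of the tray's open lip: upper face of the pan's floor at its front end, at (85, 0, 3) mm in the tray's frame; same axes.
- nut1: Plain steel hex nut 1 of 4, 24 mm across the flats, 28 mm across the corners, 13 mm high, 34 g, with a through hole; origin at its centre.
- nut2: Plain steel hex nut 2 of 4, 24 mm across the flats, 28 mm across the corners, 13 mm high, 34 g, with a through hole; origin at its centre.
- nut3: Plain steel hex nut 3 of 4, 24 mm across the flats, 28 mm across the corners, 13 mm high, 34 g, with a through hole; origin at its centre.
- nut4: Plain steel hex nut 4 of 4, 24 mm across the flats, 28 mm across the corners, 13 mm high, 34 g, with a through hole; origin at its centre.
- box: Fixings box of 12 mm plywood, 170 (x) by 160 (y) by 84 mm high, immovable. Origin: centre of its underside; +x to the hinge side, away from the robot. Fixed cap board on the front, x -85 to -33 mm, top at z = 84, with the steel keeper at y = 0 (x -52 to -40 mm, top z = 100). The open bay lies behind it: x -33 to +73, y -68 to +68 mm, rim z = 72, floor z = 9 mm.
- box_lid (a joint): Angle (rad) of the plywood lid (118 deep, 160 wide, 12 mm thick) about its hinge line: 0 = shut, flush with the cap board; grows as it opens upward and back; 1.57 = upright, 1.75 at most. Stiff friction hinges (0.26 N m) hold it where it is left, so it must be pushed all the way down.
- lid_hinge (a point): Middle of the lid's hinge line, at (87, 0, 84) mm in the box's frame, level with the outer face of the lid; the line runs along the box's y; same axes as the box.
- lid_edge (a point): Middle of the lid's free edge on its outer face (upper face when shut, far face when open), 118 mm from the hinge line. The bolt's fittings stand on the outer face within 17 mm of the lid's middle line, up to 40 mm high; the rest is plain but for thin hinge leaves within 27 mm of the hinge.
- bolt (a joint): Travel (m) of the steel barrel bolt on the lid's outer face: 0 = drawn back, 0.030 = at its stop, home. It slides square to the hinge line, away from the hinge (towards -x of the box when the lid is shut). It moves stiffly (about 2 N) and stays where it is left.
- bolt_knob (a point): Centre of the bolt's upright round knob, 15 mm across and 15 mm tall on a thinner stem; 32 mm above the lid's outer face (top at 40); 66 mm from the hinge line when drawn back, 96 mm when home. The bolt's guides before and behind it are 17 mm high, 20 mm wide.
- bolt_tip (a point): Tip of the bolt's 10 mm rod, on its axis, 8.5 mm above the lid's outer face.
- sanding_block: Bystander, loose: sanding block, 110 x 58 x 30 mm, black on grey. Origin at the centre of its underside.
- pliers_2: Bystander, loose: needle-nose pliers, 160 x 44 x 14 mm, lying flat. Origin at the centre of its underside.
- driver_1: Bystander, loose: screwdriver, 200 x 29 x 26 mm, lying flat. Origin at the centre of its underside.
- tape_measure: Bystander, loose: tape measure, 32 x 93 x 64 mm, standing on its edge. Origin at the centre of its underside.

How it is judged (in metres and radians):
On the way, in this order (a step that is already met when the one before it is completed fails the run):
1. the tray is tipped (over 15 degrees) with its lip over the box and no more than about 10 cm above it, and all four nuts are in the box (x of nut1 in the frame of box between -0.075 and 0.075 m and y of nut1 in the frame of box between -0.07 and 0.07 m and z of nut1 in the frame of box between 0.005 and 0.07 m and x of nut2 in the frame of box between -0.075 and 0.075 m and y of nut2 in the frame of box between -0.07 and 0.07 m and z of nut2 in the frame of box between 0.005 and 0.07 m and x of nut3 in the frame of box between -0.075 and 0.075 m and y of nut3 in the frame of box between -0.07 and 0.07 m and z of nut3 in the frame of box between 0.005 and 0.07 m and x of nut4 in the frame of box between -0.075 and 0.075 m and y of nut4 in the frame of box between -0.07 and 0.07 m and z of nut4 in the frame of box between 0.005 and 0.07 m and angle between tray's own z axis and vertical above 0.26 rad and z of tray_lip in the frame of box below 0.19 m and x of tray_lip in the frame of box between -0.09 and 0.09 m and y of tray_lip in the frame of box between -0.09 and 0.09 m), for 0.1 s.
2. the tray is back flat on the worktop and the lid is shut, with the bolt still drawn back (value of joint box_lid below 0.03 rad and value of joint bolt below 0.015 m and angle between tray's own z axis and vertical below 0.1 rad and height (world z) of tray below 0.012 m), for 0.1 s.
At the end, for the whole second after the job is handed in: All four nuts lie inside the box; the lid is shut (within 0.03 rad); the bolt is home (at least 27 of its 30 mm of travel, its tip right through the keeper); the tray stands flat (within 3 degrees) and at rest on the worktop, not touching the box; nothing is held (x of nut1 in the frame of box between -0.075 and 0.075 m and y of nut1 in the frame of box between -0.07 and 0.07 m and z of nut1 in the frame of box between 0.005 and 0.07 m and x of nut2 in the frame of box between -0.075 and 0.075 m and y of nut2 in the frame of box between -0.07 and 0.07 m and z of nut2 in the frame of box between 0.005 and 0.07 m and x of nut3 in the frame of box between -0.075 and 0.075 m and y of nut3 in the frame of box between -0.07 and 0.07 m and z of nut3 in the frame of box between 0.005 and 0.07 m and x of nut4 in the frame of box between -0.075 and 0.075 m and y of nut4 in the frame of box between -0.07 and 0.07 m and z of nut4 in the frame of box between 0.005 and 0.07 m and value of joint box_lid below 0.03 rad and value of joint bolt above 0.027 m and angle between tray's own z axis and vertical below 0.06 rad and height (world z) of tray between -0.006 and 0.008 m and linear speed of tray below 0.02 m/s and contact force between tray and box below 0.05 N).
It fails at once if the bolt is pushed out (more than 8 mm) while the lid is not shut (value of joint bolt above 0.008 m and value of joint box_lid above 0.08 rad).
It fails at once if the sanding block is moved by more than 25 mm (distance of sanding_block from where it was at the start of the episode above 0.025 m).
It fails at once if the pliers are moved by more than 25 mm (distance of pliers_2 from where it was at the start of the episode above 0.025 m).
It fails at once if the screwdriver is moved by more than 25 mm (distance of driver_1 from where it was at the start of the episode above 0.025 m).
It fails at once if the tape measure is moved by more than 25 mm (distance of tape_measure from where it was at the start of the episode above 0.025 m).
It also fails if it takes over 72 s, if anything falls off the work surface, if the arm or the gripper's body presses on something with over 40 N, if the wrist force passes 120 N, or if a joint passes its speed limit or range.

## Working session

There is one attempt and no reset: what is moved stays moved. The work goes in short steps, each a Python script; the robot and the scene stay as the last script left them, time stands still between calls to the robot, and variables do not carry over. Pictures are saved under pics/ and viewed, and the job is handed in when it is done.

```bash
ls; mkdir -p pics; python3 - <<'E'
from station import env, set_gripper, viewer, workorder
import cv2
for n in("top","side"):
    im=viewer.camera(n); cv2.imwrite(f"pics/{n}0.png",im)
    p=viewer.camera_params(n); print(n,p)
s=env.read_state(); print(s)
E
```

```text
pics
top {'fx': 409.81178758644967, 'fy': 409.81178758644967, 'cx': 319.76440828212975, 'cy': 202.43400312582366, 'pose': array([[-1.04087600e-02,  9.94325864e-01, -1.05866589e-01,
         3.12157871e+02],
       [-9.99872075e-01, -9.06364794e-03,  1.31789352e-02,
        -2.40591574e+01],
       [ 1.21446186e-02,  1.05990223e-01,  9.94293006e-01,
         1.50433449e+03],
       [ 0.00000000e+00,  0.00000000e+00,  0.00000000e+00,
         1.00000000e+00]])}
side {'fx': 403.74797373201017, 'fy': 403.74797373201017, 'cx': 318.50367460488, 'cy': 196.58324355038724, 'pose': array([[ 9.97807963e-01, -3.68785960e-02,  5.49475869e-02,
         5.35710429e+02],
       [ 6.54886502e-02,  6.69649328e-01, -7.39784438e-01,
        -9.83477473e+02],
       [-9.51340320e-03,  7.41761246e-01,  6.70596562e-01,
         9.65535262e+02],
       [ 0.00000000e+00,  0.00000000e+00,  0.00000000e+00,
         1.00000000e+00]])}
{'time_s': 0.1, 'qpos': array([ 1.31504121e+00,  4.23746731e-01,  1.63057642e+00,  1.89515957e-05,
        1.08859410e+00, -1.90442133e-02]), 'dq': array([ 0.00048718, -0.00147382, -0.00139418, -0.00174428, -0.00049623,
       -0.00200656]), 'tau': array([-3.51727167e-04, -5.45612848e+01, -2.74323034e+01,  6.45565870e-02,
        1.88218971e-02, -1.67398554e-05]), 'tool_pos': array([146.46988141, 607.2094832 , 302.00499957]), 'orientation': array([ 1.18083665e-01,  9.93003429e-01, -6.54907704e-04, -9.90269292e-05]), 'force': array([ 0.49865967, -0.25266819, -1.373086  ]), 'wrist_torque': array([-0.04358001,  0.02492793, -0.01932773]), 'width': 87.56075916764645}
```

View pics/top0.png

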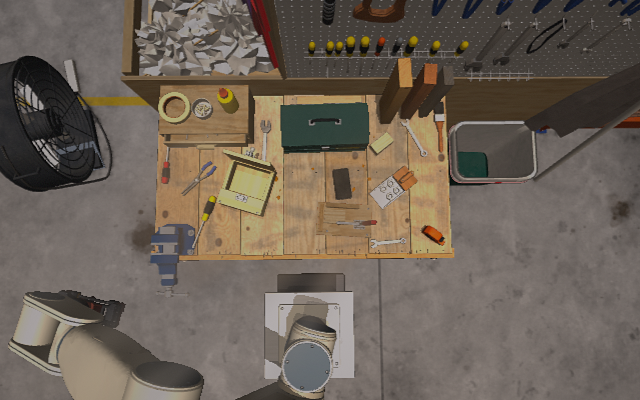

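View pics/side0.png

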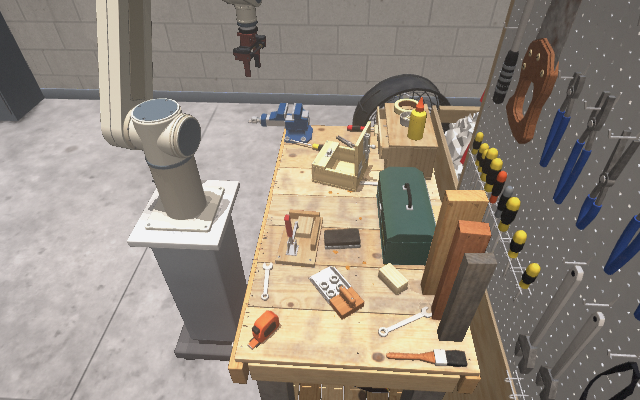

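```bash
cat > h.py <<'E'
import numpy as np, cv2
from scipy.spatial.transform import Rotation as R
from station import env, set_gripper, viewer, workorder
P={n:viewer.camera_params(n) for n in("top","side")}
def ray(n,u,v):
    p=P[n];T=p["pose"]; d=np.array([(u-p["cx"])/p["fx"],-(v-p["cy"])/p["fy"],-1.])
    return T[:3,3],T[:3,:3]@d
def plane(n,u,v,z):
    o,d=ray(n,u,v); return o+d*(z-o[2])/d[2]
def proj(n,X):
    p=P[n];T=p["pose"]; c=T[:3,:3].T@(np.asarray(X,float)-T[:3,3])
    return np.array([p["cx"]+p["fx"]*c[0]/-c[2], p["cy"]-p["fy"]*c[1]/-c[2]])
def two(a,b):
    (o1,d1),(o2,d2)=ray("top",*a),ray("side",*b)
    A=np.stack([d1,-d2],1); t=np.linalg.lstsq(A,o2-o1,rcond=None)[0]
    p,q=o1+d1*t[0],o2+d2*t[1]; return (p+q)/2,np.linalg.norm(p-q)
def shot(n,name,box=None,k=1):
    im=viewer.camera(n); save(im,name,box,k); return im
def save(im,name,box=None,k=1):
    if box: im=im[box[1]:box[3],box[0]:box[2]]
    cv2.imwrite(f"pics/{name}.png",cv2.resize(im,None,fx=k,fy=k,interpolation=cv2.INTER_CUBIC))
E
python3 - <<'E'
from h import *
t=cv2.imread("pics/top0.png");s=cv2.imread("pics/side0.png")
save(t,"t_box",(160,140,290,230),6);save(t,"t_tray",(310,150,450,250),5)
save(s,"s_box",(280,115,390,205),6);save(s,"s_tray",(290,240,390,330),6)
E
```

```text
(no output)
```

View pics/t_box.png

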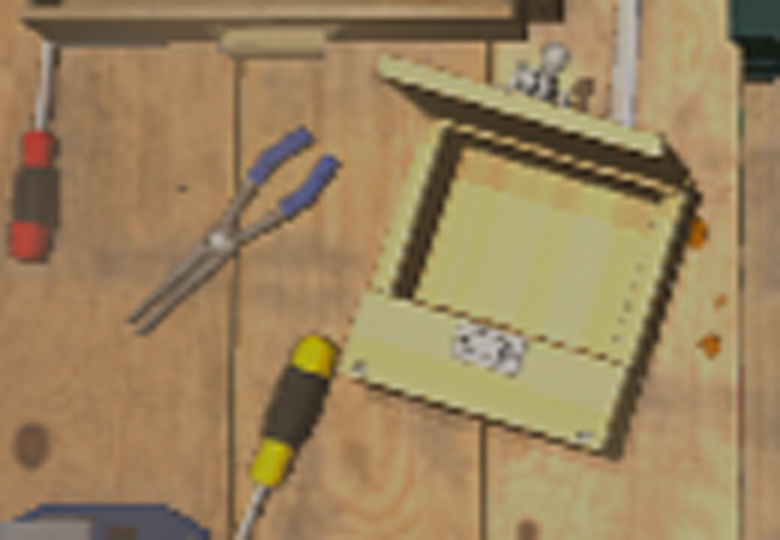

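View pics/t_tray.png

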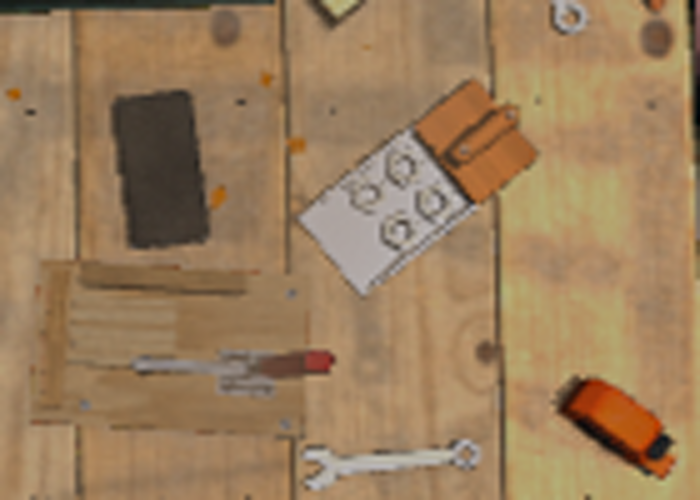

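View pics/s_box.png

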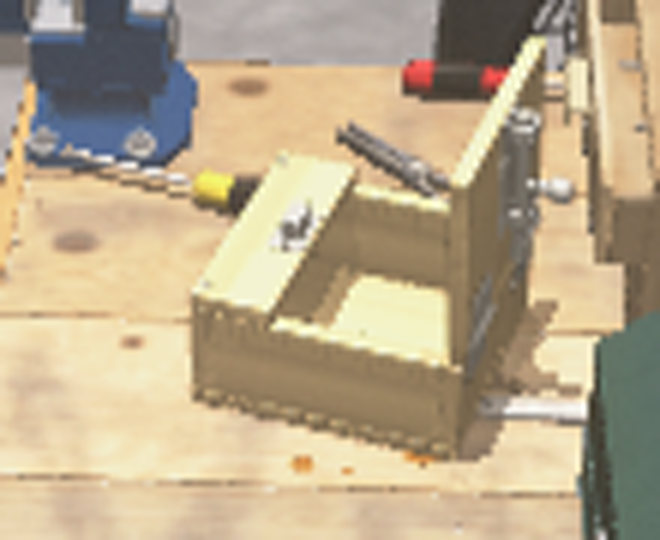

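View pics/s_tray.png

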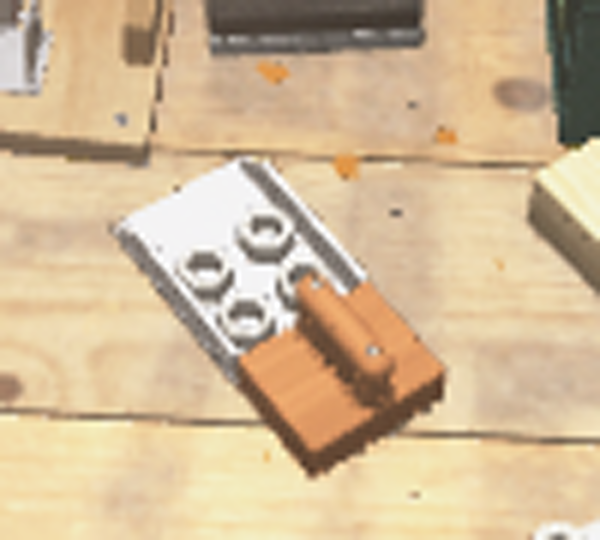

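```bash
cat > fit.py <<'E'
from h import *
from scipy.optimize import least_squares
def fit(obs,x0):
    # obs: (view,(u,v),local xyz); unknown x,y,yaw
    def res(p):
        r=R.from_euler('z',p[2]); return np.concatenate([proj(v,r.apply(l)+[p[0],p[1],0])-uv for v,uv,l in obs])
    s=least_squares(res,x0,loss='soft_l1'); return s.x,s.fun.reshape(-1,2)
T=lambda x,y,o,k:(o[0]+(x+.5)/k-.5,o[1]+(y+.5)/k-.5)
E
python3 - <<'E'
from fit import *
tb=lambda x,y:("top",T(x,y,(160,140),6)); sb=lambda x,y:("side",T(x,y,(280,115),6))
tt=lambda x,y:("top",T(x,y,(310,150),5)); st=lambda x,y:("side",T(x,y,(290,240),6))
ob=[(*tb(345,372),(-85,80,84)),(*tb(605,452),(-85,-80,84)),(*tb(628,365),(-33,-80,84)),(*tb(368,290),(-33,80,84)),(*tb(489,347),(-46,0,100)),
(*sb(282,152),(-85,80,84)),(*sb(194,294),(-85,-80,84)),(*sb(357,170),(-33,80,84)),(*sb(270,325),(-33,-80,84)),(*sb(460,455),(85,-80,0)),(*sb(195,398),(-85,-80,0))]
p,r=fit(ob,[550,250,-.3]);print("box",p,np.degrees(p[2]));print(np.c_[r].round(1).tolist())
a=p[2];Rb=R.from_euler('z',a);b0=np.array([p[0],p[1],0])
ot=[(*tt(299,218),(85,38,3)),(*tt(363,296),(85,-38,3)),(*tt(472,78),(-80,38,24)),(*tt(540,154),(-80,-38,24)),(*tt(413,128),(-20,38,24)),
(*st(118,228),(85,38,3)),(*st(240,158),(85,-38,3)),(*st(240,365),(-20,38,24)),(*st(313,462),(-80,38,24)),(*st(445,372),(-80,-38,24)),(*st(366,280),(-20,-38,24))]
for yaw in(.6+np.pi,2.5,-2.5,):
    q,r=fit(ot,[430,-250,yaw]);print("tray",q,np.degrees(q[2]),abs(r).max())
print(r.round(1).tolist())
for n,uv,l in [("top bar a",tt(460,155),59),("bar b",tt(512,110),59)]:
    w=plane(*uv[:1],*uv[1],l); print(n,w, R.from_euler('z',q[2]).inv().apply(w-[q[0],q[1],0]))
# nuts, top, z=16
for c in[(402,168),(365,196),(433,203),(397,231)]:
    w=plane("top",*tt(*c)[1],16); print("nut",R.from_euler('z',q[2]).inv().apply(w-[q[0],q[1],0]).round(1))
# lid edge inner points: two views
for tp,sp in [((385,78),(525,45)),((378,55),(545,38)),((662,135),(467,187))]:
    X,e=two(tb(*tp)[1],sb(*sp)[1]); print("lid",Rb.inv().apply(X-b0).round(1),e)
# knob
X,e=two(tb(556,56)[1],sb(563,188)[1]); print("knob",Rb.inv().apply(X-b0).round(1),X,e)
# bystanders
for n,c,z in [("sand",(160,168),30),("tape",(620,425),64)]: print(n,plane("top",*tt(*c)[1],z))
for n,c,z in [("driver butt",(320,338),26),("driver shaft",(235,540),13),("plier handle",(335,165),14)]: print(n,plane("top",*tb(*c)[1],z), Rb.inv().apply(plane("top",*tb(*c)[1],z)-b0))
E
```

```text
box [ 5.29080041e+02  2.15834678e+02 -2.83478009e-01] -16.242093518157127
[[-0.7, -0.1], [0.2, -1.0], [0.6, -0.8], [-0.1, -0.7], [-0.2, -1.0], [-0.9, -0.1], [-0.9, 0.1], [-0.5, -0.6], [0.1, -2.1], [-0.7, 1.3], [-0.6, 0.7]]
tray [ 532.37662451 -319.13798294    2.21793164] 127.07812210424994 17.41374916972842
tray [ 532.37663325 -319.13797461    2.21793074] 127.07807043746078 17.413773366126748
tray [ 532.3766266  -319.13798101  -10.3484392 ] -592.9218906281111 17.413755115591357
[[12.9, 14.4], [-12.7, -17.4], [14.3, 14.5], [-12.3, -16.9], [13.4, 14.4], [-0.7, 0.1], [0.4, 0.2], [-0.6, -1.1], [0.2, -0.9], [1.1, 0.2], [0.9, 0.1]]
top bar a [ 541.89974582 -336.69582558   59.        ] [-19.74941929   2.98799993  59.        ]
bar b [ 574.21531676 -375.11249097   59.        ] [-69.88194726   0.36770533  59.        ]
nut [  8.7 -15.4  16. ]
nut [ 43.3 -15.8  16. ]
nut [ 6.9 18.8 16. ]
nut [40.8 18.8 16. ]
lid [ 70.8  75.4 196.6] 2.7390998689196984
lid [ 81.3  81.8 199.8] 2.46769288413043
lid [ 80.  -78.  198.3] 0.32429099597246297
knob [116.2  -0.6 154.3] [640.44917095 182.79898488 154.28740175] 3.94828907560145
sand [ 538.79385468 -123.79175712   30.        ]
tape [ 348.09416933 -442.37321247   64.        ]
driver butt [496.83341077 343.1848003   26.        ] [-66.57900486 113.24811198  26.        ]
driver shaft [376.07317125 395.44992383  13.        ] [-197.13789094  129.65103397   13.        ]
plier handle [605.1572031  338.82700001  14.        ] [ 38.64027973 139.36202705  14.        ]
```

```bash
python3 - <<'E'
from fit import *
tt=lambda x,y:("top",T(x,y,(310,150),5)); st=lambda x,y:("side",T(x,y,(290,240),6))
ot=[(*tt(299,218),(85,-38,3)),(*tt(363,296),(85,38,3)),(*tt(472,78),(-80,-38,24)),(*tt(540,154),(-80,38,24)),(*tt(413,128),(-20,-38,24)),
(*st(118,228),(85,38,3)),(*st(240,158),(85,-38,3)),(*st(240,365),(-20,38,24)),(*st(313,462),(-80,38,24)),(*st(445,372),(-80,-38,24)),(*st(366,280),(-20,-38,24))]
q,r=fit(ot,[530,-310,2.2]);print("tray",q,np.degrees(q[2]),abs(r).max())
print(r.round(1).tolist()); Q=R.from_euler('z',q[2])
for n,uv,l in [("top bar a",tt(460,155),59),("bar b",tt(512,110),59)]:
    w=plane(*uv[:1],*uv[1],l); print(n,w, Q.inv().apply(w-[q[0],q[1],0]))
for c in[(402,168),(365,196),(433,203),(397,231)]:
    w=plane("top",*tt(*c)[1],16); print("nut",Q.inv().apply(w-[q[0],q[1],0]).round(1))
print("grip",Q.apply([-50,0,50])+[q[0],q[1],0], "lip", Q.apply([85,0,3])+[q[0],q[1],0])
E
```

```text
tray [ 530.1102576  -318.77384836    2.22846148] 127.68143785839126 1.7004174019297125
[[0.1, -1.0], [0.2, -0.5], [1.0, -1.2], [0.6, -0.3], [0.2, -1.2], [-1.7, 0.2], [-0.6, 0.1], [-1.3, -1.2], [-0.4, -1.1], [0.4, -0.2], [0.0, -0.2]]
top bar a [ 541.89974582 -336.69582558   59.        ] [-21.39040846   1.62472338  59.        ]
bar b [ 574.21531676 -375.11249097   59.        ] [-71.54774843  -0.46753675  59.        ]
nut [  6.9 -17.1  16. ]
nut [ 41.4 -17.8  16. ]
nut [ 5.4 17.1 16. ]
nut [39.3 16.8 16. ]
grip [ 560.67379135 -358.34492876   50.        ] lip [ 478.15225022 -251.50301166    3.        ]
```

```bash
cat >> h.py <<'E'
B=np.array([529.1,215.8,0]);BY=-0.2835
TQ=np.array([530.1,-318.8,0]);TY=2.2285
G=np.array([-38,0,109.])   # TCP in tray frame
def tool_for_tray(pos,yaw,pitch,s,pivot=(0,0,0)):
    """tray's point `pivot` (local) put at pos; pitch>0 = lip low. Returns TCP pos, quat"""
    Rt=R.from_euler('z',yaw)*R.from_euler('y',pitch)
    p=np.asarray(pos)+Rt.apply(G-np.asarray(pivot))
    return p,R.from_matrix(Rt.as_matrix()@np.diag([-s,s,-1.])).as_quat()
def bw(l): return B+R.from_euler('z',BY).apply(l)
E
python3 - <<'E'
from h import *
for n,a,b in[("bottle",(228,90),(421,97)),("tbox handle",(323,122),(408,190)),("lid",(223.3,149.4),(371,121.5)),("plank",(403,58),(462,195))]:
    print(n,*two(a,b))
for s in(1,-1):
    p,q=tool_for_tray(TQ,TY,0,s); print(s,"grasp",p,env.ik(p,q), env.ik(p+[0,0,150],q))
    for deg in(0,20,40,45):
        p,q=tool_for_tray(bw([20,-35,95]),BY+np.pi/2,np.radians(deg),s,(85,0,3)); print(deg,p.round(),env.ik(p,q))
    p,q=tool_for_tray(bw([20,-35,250]),BY+np.pi/2,0,s,(85,0,3)); print("hi",p.round(),env.ik(p,q))
    Q=R.from_matrix(R.from_euler('z',BY).as_matrix()@np.diag([-s,s,-1.])).as_quat()
    for l in[(125,-45,255),(125,45,255),(0,-45,164),(38,0,188)]: print("lid",env.ik(bw(l),Q))
E
```

```text
bottle [782.30127685 231.31896978 318.40606034] 6.217559304808702
tbox handle [732.02120577 -55.36168081 162.67484241] 9.691794096813185
lid [630.23189902 269.95759724 197.89565151] 6.323830418839716
plank [ 829.71870168 -284.6231039   363.22077274] 45.96525941554395
1 grasp [ 553.32944396 -348.87312643  109.        ] [-5.80736300e-01  7.13439760e-01  1.64919716e+00 -4.44089210e-16
  7.78955734e-01  1.90315268e+00] [-5.80736300e-01  5.13586631e-01  1.59304836e+00 -4.44089210e-16
  1.03495766e+00  1.90315268e+00]
0 [504.  59. 201.] None
20 [516. 100. 237.] [ 0.29473457  0.44353704  1.81761365 -0.32732059  1.09923324 -2.38150765]
40 [531. 152. 255.] [ 0.45491382  0.5703832   1.65048828 -0.49926484  1.4512888  -2.20548768]
45 [535. 165. 257.] [ 0.4870819   0.61129762  1.60674012 -0.53244008  1.53733487 -2.18060515]
hi [504.  59. 356.] None
lid [ 1.94671793e-01  5.14232878e-01  1.60257102e+00 -4.44089210e-16
  1.02478875e+00 -1.09262453e+00]
lid [ 3.09432063e-01  5.80276321e-01  1.48588531e+00 -4.44089210e-16
  1.07543102e+00 -9.77864264e-01]
lid [ 3.00638435e-01  5.09578775e-01  1.89191
[... 642 characters left out ...]
] [ 0.45491382  0.5703832   1.65048828 -0.49926484  1.4512888   0.93610497]
45 [535. 165. 257.] [ 0.4870819   0.61129762  1.60674012 -0.53244008  1.53733487  0.96098751]
hi [504.  59. 356.] [ 9.21040928e-02  1.85862223e-01  1.83359066e+00 -4.44089210e-16
  1.12213977e+00  3.75604093e-01]
lid [ 1.94671793e-01  5.14232878e-01  1.60257102e+00 -4.44089210e-16
  1.02478875e+00  2.04896812e+00]
lid [ 3.09432063e-01  5.80276321e-01  1.48588531e+00 -4.44089210e-16
  1.07543102e+00  2.16372839e+00]
lid [ 3.00638435e-01  5.09578775e-01  1.89191550e+00 -4.44089210e-16
  7.40098376e-01  2.15493476e+00]
lid [ 3.28216125e-01  5.37893095e-01  1.75398892e+00 -4.44089210e-16
  8.49710637e-01  2.18251245e+00]
```

```bash
python3 - <<'E'
from h import *
s0=env.read_state(); p=s0["tool_pos"]
env.move_l([p[0],p[1],420],rate=250)
q0,q=tool_for_tray(TQ,TY,0,-1)
env.reach(q0+[0,0,250],q)
env.move_l(q0+[0,0,60],rate=200)
shot("top","t1",(310,130,450,250),5);shot("side","s1",(270,200,400,330),5)
print(env.read_state()["time_s"])
E
```

```text
5.5333
```

View pics/s1.png

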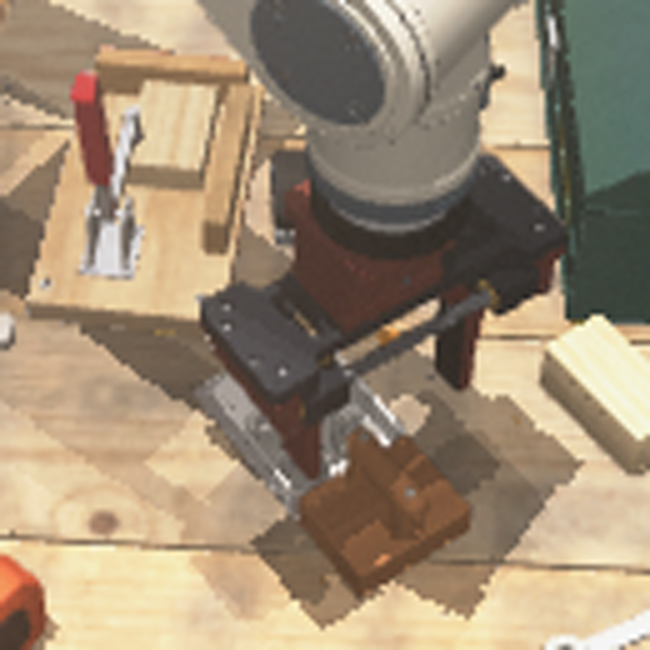

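View pics/t1.png

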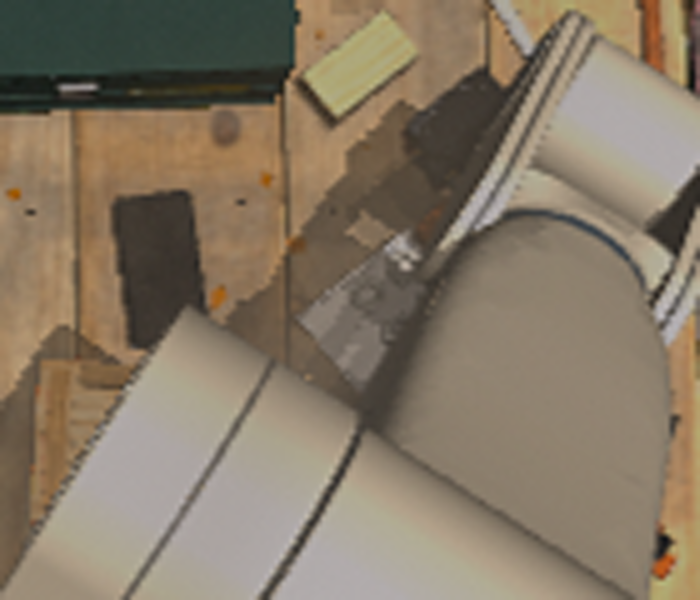

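Side view: fingers straddle the bow grip (bar near crop (370–420, 440–520)), left finger at (310,465), right at (455,385). Descending.

```bash
python3 - <<'E'
from h import *
q0,q=tool_for_tray(TQ,TY,0,-1)
print(env.move_l(q0,rate=80,f_stop=12), env.read_state()["tool_pos"])
print(set_gripper(0), env.read_state()["width"])
env.move_l(q0+[0,0,60],rate=60); env.hold(.2)
s=env.read_state(); print(s["force"],s["wrist_torque"],s["width"],s["time_s"])
shot("top","t2",(310,130,450,250),5);shot("side","s2",(270,200,400,330),5)
E
```

```text
False [ 553.55233699 -349.02755818  109.20553375]
False 15.743304651070542
[ 0.05031022 -1.04527939 -4.10394753] [-0.14237191 -0.02347862 -0.03450329] 15.492693692896852 8.8833
```

View pics/s2.png

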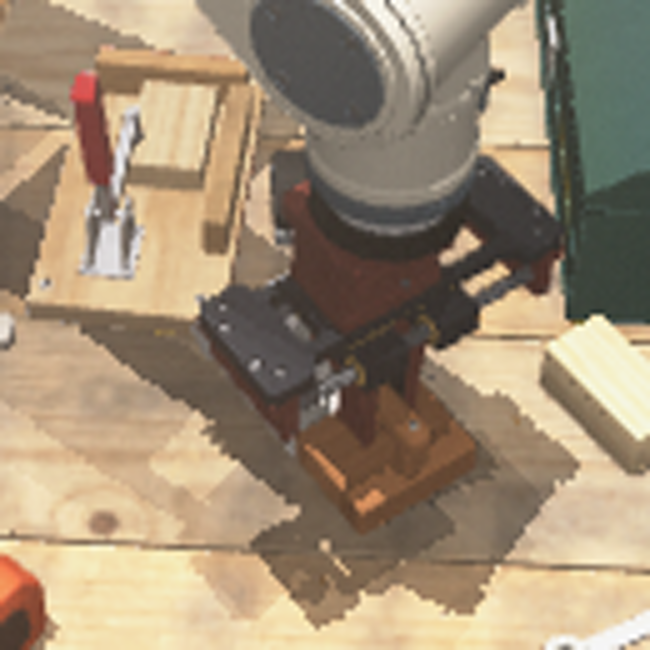

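View pics/t2.png

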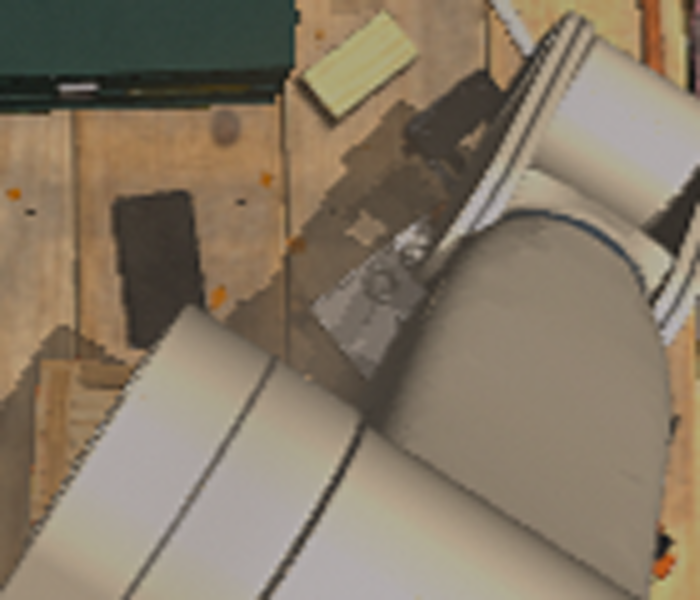

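Lifted, 15.5 mm grip width; the lip corners in the top crop are about (312,305) and (372,380). I'll check these against a level tray.

```bash
python3 - <<'E'
from h import *
q0,_=tool_for_tray(TQ,TY,0,-1)
for deg in(0,5,10):
  Rt=R.from_euler('z',TY)*R.from_euler('y',np.radians(deg))
  g=q0+[0,0,60-59]   # approx grip pivot
  for l in[(85,-38,3),(85,38,3)]:
    X=g+Rt.apply(np.array(l)-[-38,0,50]); u=proj("top",X); print(deg,((u-[310,130])*5+2).round())
  for l in[(-80,38,24),(-80,-38,24)]:
    X=g+Rt.apply(np.array(l)-[-38,0,50]); u=proj("side",X); print(deg,((u-[270,200])*5+2).round())
E
```

```text
0 [311. 302.]
0 [378. 386.]
0 [362. 515.]
0 [480. 443.]
5 [314. 300.]
5 [381. 383.]
5 [365. 514.]
5 [483. 442.]
10 [317. 298.]
10 [384. 380.]
10 [367. 512.]
10 [486. 440.]
```

```bash
cat >> h.py <<'E'
LIP=(85,0,3)
def pour(z,deg,y=-35,x=20): return tool_for_tray(bw([x,y,z]),BY+np.pi/2,np.radians(deg),-1,LIP)
E
python3 - <<'E'
from h import *
p=env.read_state()["tool_pos"]
env.move_l([p[0],p[1],330],rate=150)
a,q=pour(224,0)
env.move_l(a,q,rate=180)
a,q=pour(110,0); env.move_l(a,q,rate=120)
s=env.read_state(); print(s["force"],s["wrist_torque"],s["width"],s["time_s"])
shot("top","t3",(160,130,300,250),5);shot("side","s3",(270,100,410,220),5)
E
```

```text
[-0.05644556  0.17083073 -3.20192191] [-0.24884092  0.11950746  0.00682652] 16.036317990368328 13.7417
```

View pics/s3.png

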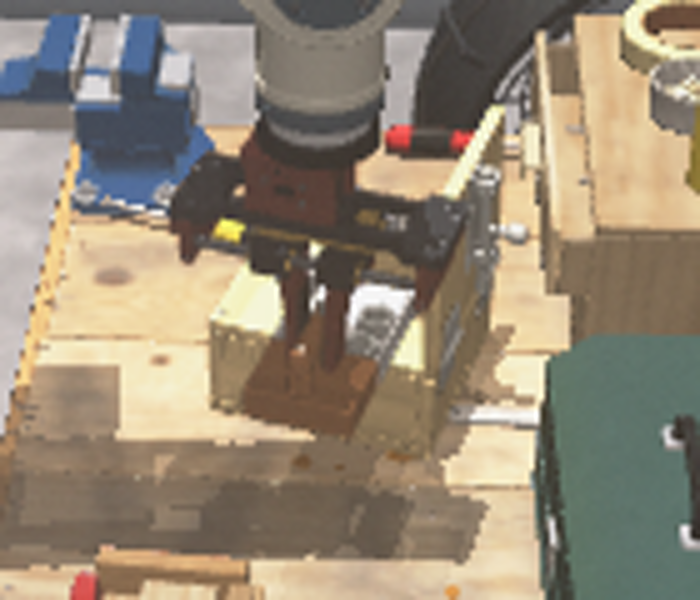

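View pics/t3.png

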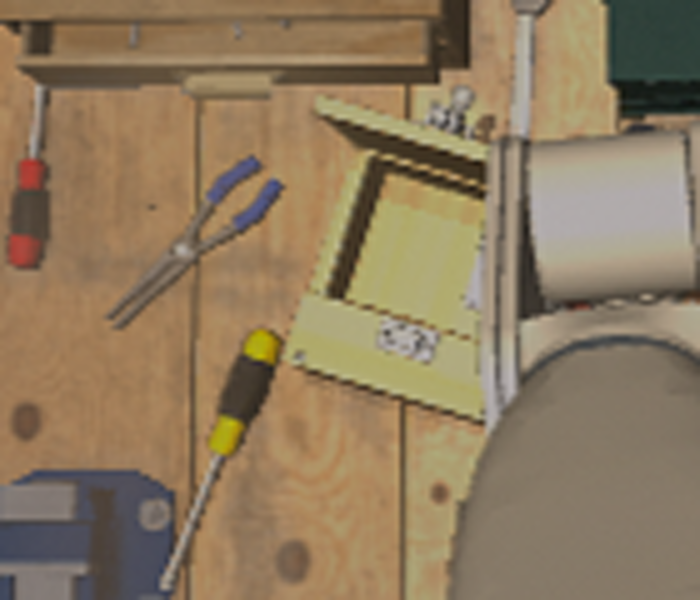

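Tray is level over the box side; the lip edge shows in the bay at about (472,295) of the top crop, and the nut is visible at (378,325) in the side crop. Now tipping.

```bash
python3 - <<'E'
from h import *
for d in(8,16,24,30,36,42):
    a,q=pour(100,d,y=-30); env.move_l(a,q,rate=60)
env.hold(.5)
s=env.read_state(); print(s["force"],s["wrist_torque"],s["width"],s["time_s"])
shot("top","t4",(160,130,300,250),5);shot("side","s4",(270,100,410,220),5)
E
```

```text
[-0.56371404  0.43337266 -2.3650125 ] [ 0.48582162 -0.07896816  0.02844058] 16.004757823959253 17.2083
```

View pics/s4.png

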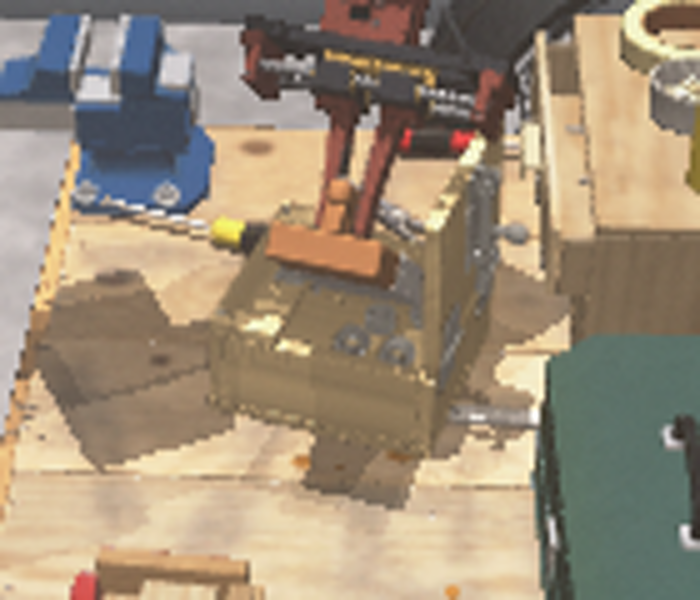

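View pics/t4.png

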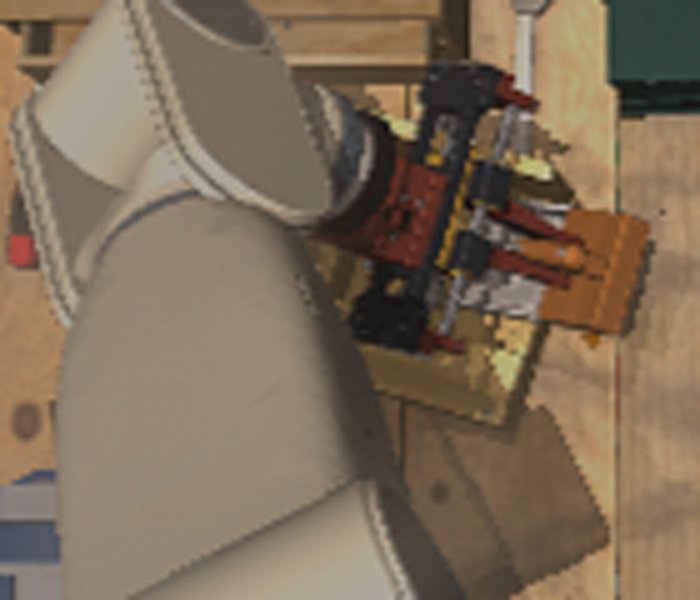

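Three nuts show in the bay at (350,338), (380,318) and (398,350) of the side crop; the fourth may be hidden. I'll tip a bit further and raise the tray tilted to look under it.

```bash
python3 - <<'E'
from h import *
a,q=pour(100,48,y=-30); env.move_l(a,q,rate=80); env.hold(.3)
a,q=pour(180,48,y=-30); env.move_l(a,q,rate=120)
shot("side","s5",(270,80,410,200),5)
a,q=pour(180,0,y=-70); env.move_l(a,q,rate=120);
s=env.read_state(); print(s["force"],s["wrist_torque"],s["width"],s["time_s"])
shot("top","t6",(160,130,300,250),5);shot("side","s6",(270,80,410,200),5)
E
```

```text
[-0.14241077 -0.40530652 -1.50644017] [-0.09185589  0.10545853  0.01941579] 15.717686957604167 20.3917
```

View pics/s5.png

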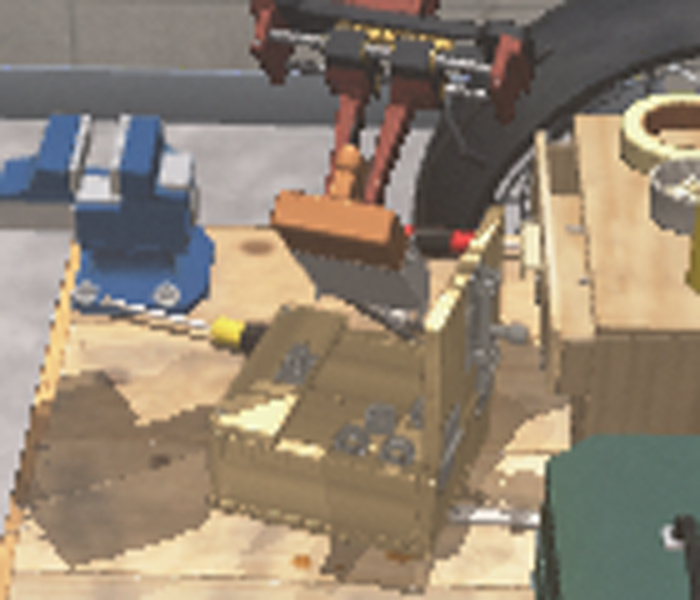

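View pics/s6.png

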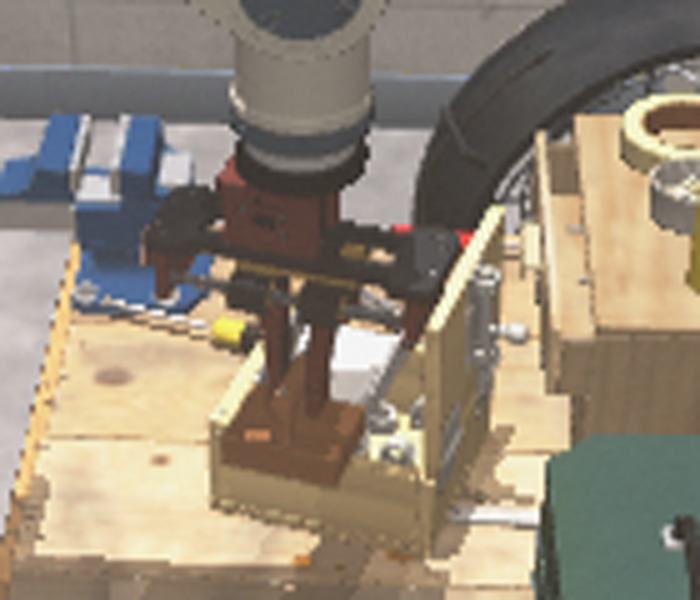

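View pics/t6.png

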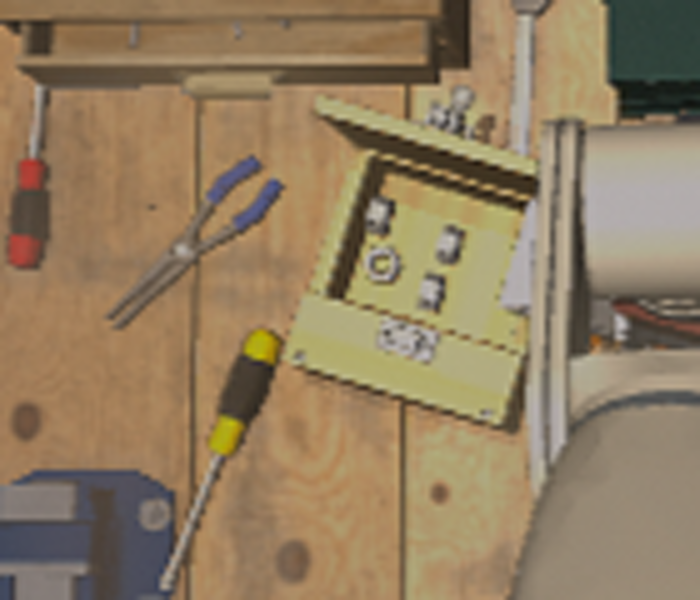

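All four nuts are in the bay (top crop (378,215), (381,265), (448,243), (430,290)). Returning the tray to its original spot.

```bash
python3 - <<'E'
from h import *
p=env.read_state()["tool_pos"]
env.move_l([p[0],p[1],330],rate=180)
q0,q=tool_for_tray(TQ,TY,0,-1)
env.move_l(q0+[0,0,190],q,rate=180)
env.move_l(q0+[0,0,15],rate=150)
print(env.move_l(q0+[0,0,-4],rate=25,f_stop=6), env.read_state()["tool_pos"],env.read_state()["force"])
set_gripper(60); 
env.move_l(q0+[0,0,130],rate=150)
# go clear toward lid standby, to see the tray
a=bw([125,-45,370]);Q=R.from_matrix(R.from_euler('z',BY).as_matrix()@np.diag([-1,1,-1.])).as_quat()
set_gripper(0)
env.reach(a,Q)
s=env.read_state(); print(s["width"],s["time_s"])
shot("top","t7",(310,150,450,250),5);shot("side","s7",(270,80,410,330),2.4)
E
```

```text
True [ 553.23418828 -348.80983267  108.80993879] [-0.40103202  0.23178924  5.08010168]
0.3870034397312873 29.7583
```

View pics/s7.png

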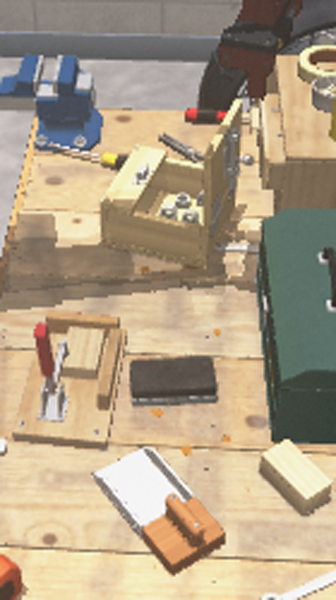

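View pics/t7.png

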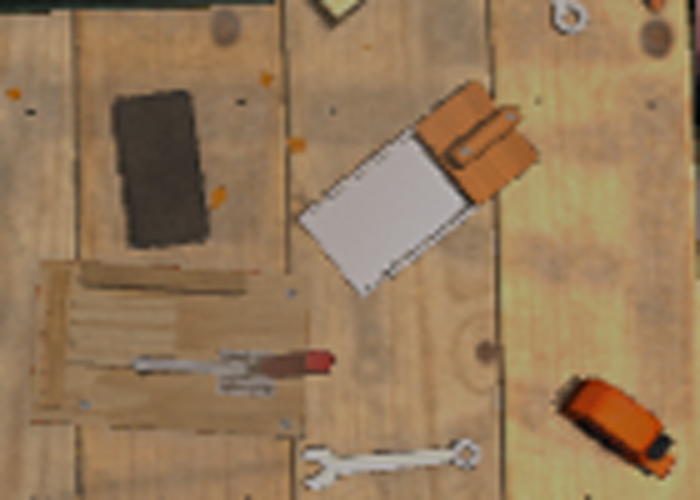

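```bash
python3 - <<'E'
from h import *
Rb=R.from_euler('z',BY)
for a in[(248,135),(248,143),(250,130)]:
    X,e=two(a,(381.5,146)); print(X,e,Rb.inv().apply(X-B))
shot("top","t8",(200,80,320,230),5);
E
```

```text
[679.50822441 197.0878575  148.36713518] 16.303273937792124 [149.63839179  24.10663705 148.36713518]
[667.14619521 199.46316074 142.39787919] 10.286795037606204 [137.10541202  22.929246   142.39787919]
[685.84191436 187.81019458 157.76209302] 32.11828799324551 [158.31438147  16.97096183 157.76209302]
```

View pics/t8.png

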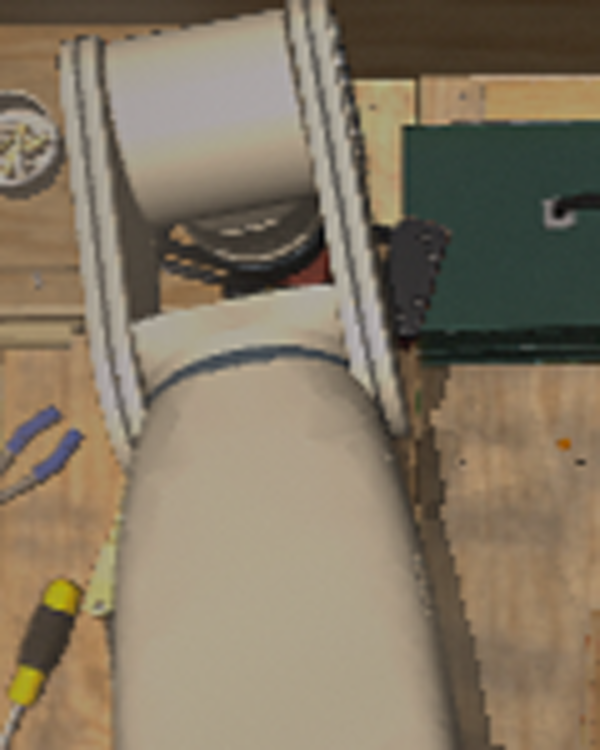

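```bash
python3 - <<'E'
from h import *
print(env.tips_ahead)
H=env.tips_ahead
r=96
env.move_l(bw([125,-45,84+r+H]),rate=150)
print(env.read_state()["force"])
for th in range(95,3,-7):
    t=np.radians(th)
    hit=env.move_l(bw([87-r*np.cos(t)+10,-45,84+r*np.sin(t)+H]),rate=120,f_stop=20)
    if hit: print("hit",th,env.read_state()["force"]);break
s=env.read_state(); print(s["force"],s["tool_pos"],s["time_s"])
shot("side","s9",(270,80,410,200),5)
E
```

```text
80.0
[0.06797873 0.29090591 0.80332022]
[-0.41048773  0.75839605 -0.27193744] [517.4755578  172.16373152 170.61086652] 34.3583
```

View pics/s9.png

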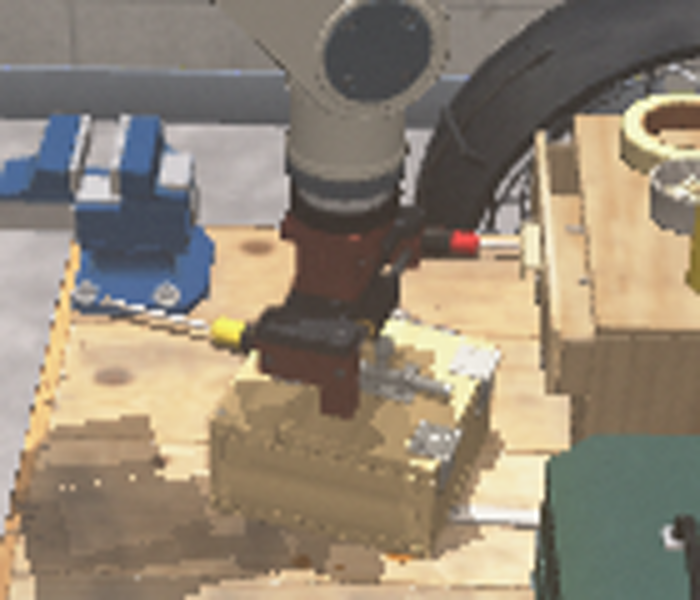

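Lid is almost down, with fingers on it at crop (340,400). Pressing it fully shut.

```bash
python3 - <<'E'
from h import *
H=80
p=env.read_state()["tool_pos"]
print(env.move_l([p[0],p[1],84+H-14],rate=30,f_stop=18),env.read_state()["tool_pos"],env.read_state()["force"])
env.hold(.3)
env.move_l([p[0],p[1],84+H+80],rate=150)
env.move_l(bw([60,-120,300]),rate=200)
env.hold(.1)
shot("side","s10",(270,80,410,200),5); shot("top","t10",(160,130,300,250),5)
print(env.read_state()["time_s"])
E
```

```text
True [517.99662347 172.37934403 164.23731062] [-1.73518629 -1.04252857 11.36277055]
36.6917
```

View pics/s10.png

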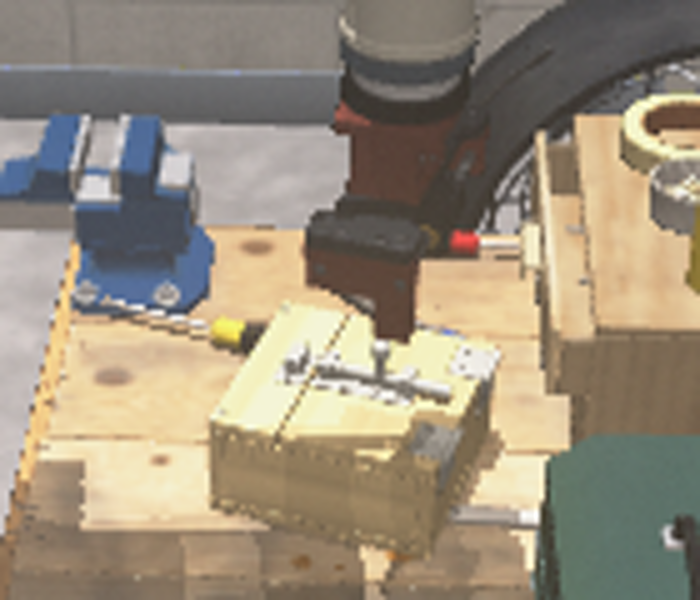

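View pics/t10.png

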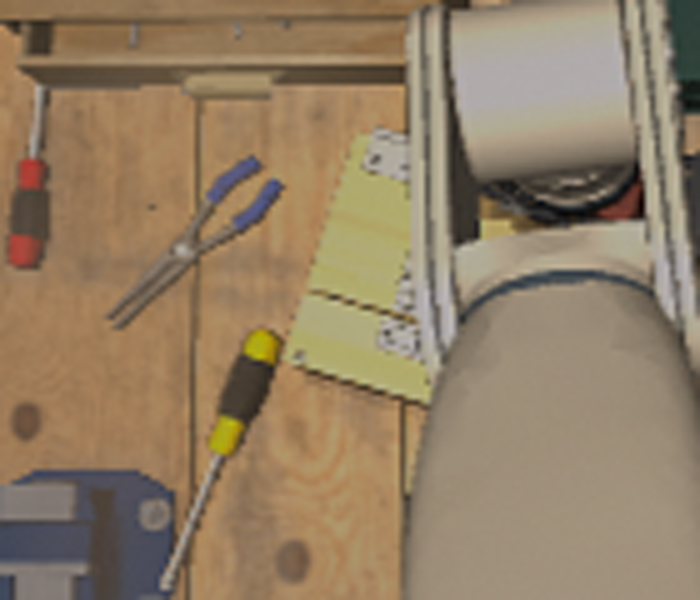

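Lid is flush (fingertips stopped at z = 84.2); knob at side-crop (381,348). Checking the knob against the predicted drawn position, then pushing the bolt.

```bash
python3 - <<'E'
from h import *
for x in(21,-9): print(x,(proj("side",bw([x,0,120]))-[270,80])*5+2)
H=80
env.move_l(bw([50,0,260]),rate=200)
env.move_l(bw([50,0,110+H]),rate=120,f_stop=12)
print(env.read_state()["tool_pos"],bw([50,0,110+H]))
hit=env.move_l(bw([2,0,110+H]),rate=30,f_stop=14)
s=env.read_state(); l=R.from_euler('z',BY).inv().apply(s["tool_pos"]-B); print(hit,l,s["force"],s["time_s"])
shot("side","s11",(270,80,410,200),5)
E
```

```text
21 [383.43521382 346.03701901]
-9 [343.63202066 338.05623558]
[577.52888142 201.6671727  190.57406365] [577.10411545 201.81411785 190.        ]
True [  7.08710885   0.47548086 190.22169472] [ 2.37197916 -0.34064724  0.32572339] 39.5667
```

View pics/s11.png

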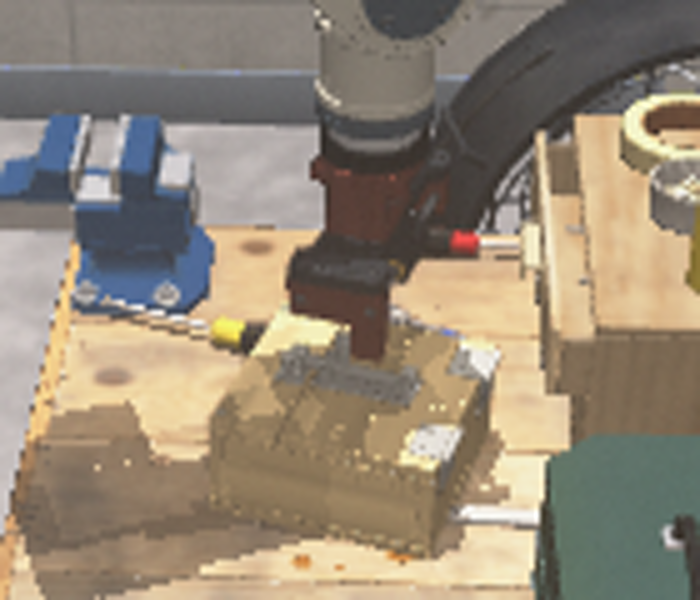

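```bash
python3 - <<'E'
from h import *
H=80
hit=env.move_l(bw([0,0,110+H]),rate=20,f_stop=20)
s=env.read_state(); l=R.from_euler('z',BY).inv().apply(s["tool_pos"]-B); print(hit,l,s["force"])
env.move_l(bw([25,0,110+H]),rate=80); env.move_l(bw([30,0,300]),rate=200)
env.reach(bw([-60,-330,330]),s["orientation"])
shot("side","s12",(270,80,410,200),5); shot("top","t12",(160,130,300,250),5); shot("side","s12f"); shot("top","t12f")
print(env.read_state()["time_s"])
E
```

```text
True [  6.32280314   0.76004812 190.58772748] [ 4.27282064 -0.33857101 -0.12801927]
42.4917
```

View pics/s12.png

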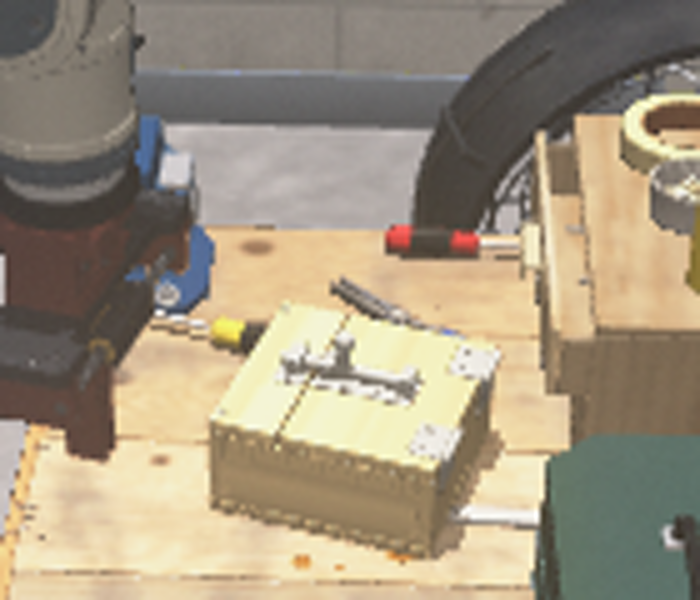

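View pics/t12.png

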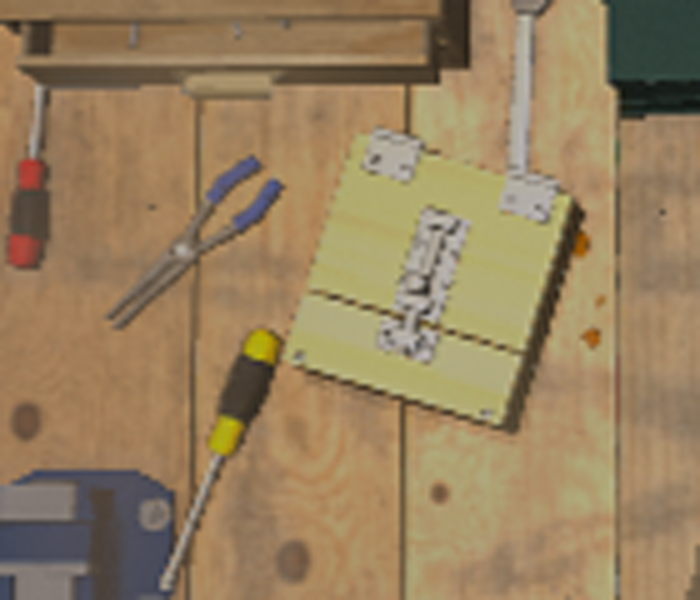

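View pics/s12f.png

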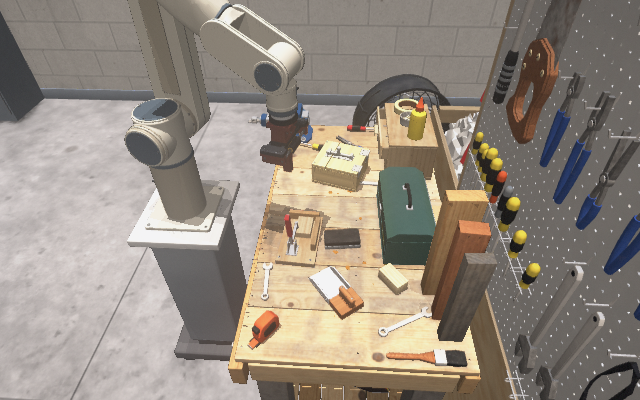

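View pics/t12f.png

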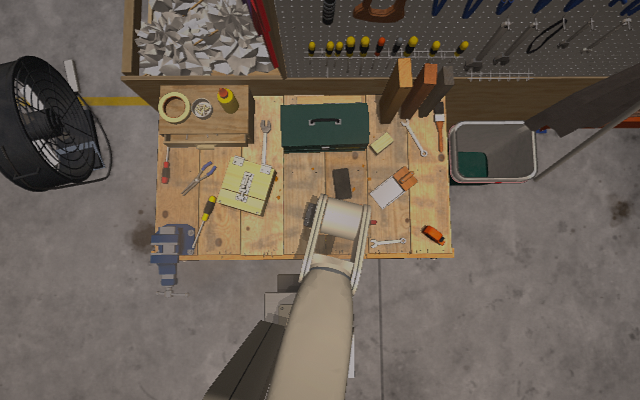

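Knob is now at (344,342) in the side crop, against (343.6,338) predicted for home. I'll measure its travel more finely from the before and after pictures.

```bash
python3 - <<'E'
from h import *
a=cv2.imread("pics/s10.png")[325:400,270:430];b=cv2.imread("pics/s12.png")[325:400,270:430]
cv2.imwrite("pics/cmp.png",cv2.resize(np.vstack([a,b]),None,fx=4,fy=4))
E
```

```text
(no output)
```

View pics/cmp.png

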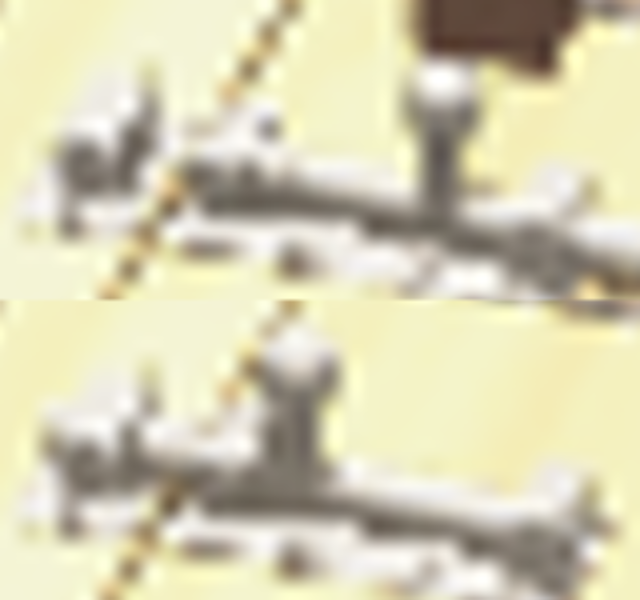

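```bash
python3 - <<'E'
from h import *
H=80
Rb=R.from_euler('z',BY)
Q=R.from_matrix(Rb.as_matrix()@np.diag([-1,1,-1.])).as_quat()
env.reach(bw([30,0,300]),Q)
env.move_l(bw([30,0,112+H]),rate=150,f_stop=12)
env.move_l(bw([13,0,112+H]),rate=60,f_stop=12); env.hold(.2)
for x in np.arange(12,-2,-1):
    hit=env.move_l(bw([x,0,112+H]),rate=15,f_stop=25)
    s=env.read_state(); l=Rb.inv().apply(s["tool_pos"]-B); f=Rb.inv().apply(s["force"]); print(x,hit,l.round(2),f.round(1))
    if hit or f[0]>28: break
print(s["time_s"])
E
```

```text
12 False [ 1.201e+01 -5.000e-02  1.919e+02] [-0.4 -0.1 -0.1]
11 False [ 1.0960e+01 -1.0000e-02  1.9198e+02] [ 0.  -1.1  0.1]
10 False [ 9.92e+00 -2.00e-02  1.92e+02] [ 0.2 -0.5  0.2]
9 False [8.9400e+00 3.0000e-02 1.9201e+02] [-0.2  0.1 -0.1]
8 False [7.9700e+00 2.0000e-02 1.9201e+02] [-0.6  0.3  0.5]
7 False [7.5200e+00 8.0000e-02 1.9215e+02] [ 3.3 -0.4 -1.7]
6 False [7.1600e+00 8.0000e-02 1.9221e+02] [ 6.  -1.4 -2.9]
5 False [6.8900e+00 1.1000e-01 1.9231e+02] [ 9.8 -2.1 -3.6]
4 False [6.590e+00 1.300e-01 1.924e+02] [12.4 -2.9 -6.6]
3 False [6.3300e+00 1.6000e-01 1.9249e+02] [16.3 -3.8 -7.8]
2 False [6.0500e+00 1.9000e-01 1.9258e+02] [19.  -4.  -9.6]
1 False [  5.79   0.22 192.66] [ 22.6  -4.8 -11.3]
0 False [  5.52   0.25 192.74] [ 26.6  -6.1 -12.3]
-1 False [  5.3    0.28 192.83] [ 29.8  -6.5 -15.3]
48.7833
```

```bash
python3 - <<'E'
from h import *
p=bw([25,0,192])
env.move_l(p,rate=60); env.move_l(bw([30,0,300]),rate=200)
env.reach(bw([-60,-330,330]),env.read_state()["orientation"])
env.hold(.3)
shot("side","s13",(270,80,410,330),2.4); s=shot("top","t13",(160,130,460,250),2.6)
t0=cv2.imread("pics/top0.png"); d=cv2.absdiff(s,t0).max(2)
for n,b in[("sand",(330,165,354,201)),("tape",(418,222,450,250)),("driver",(190,193,216,250)),("pliers",(178,158,218,198))]: print(n,d[b[1]:b[3],b[0]:b[2]].mean().round(2),d[b[1]:b[3],b[0]:b[2]].max())
print(env.read_state()["time_s"])
E
```

```text
sand 4.09 65
tape 2.51 10
driver 2.15 9
pliers 1.98 5
51.75
```

View pics/s13.png

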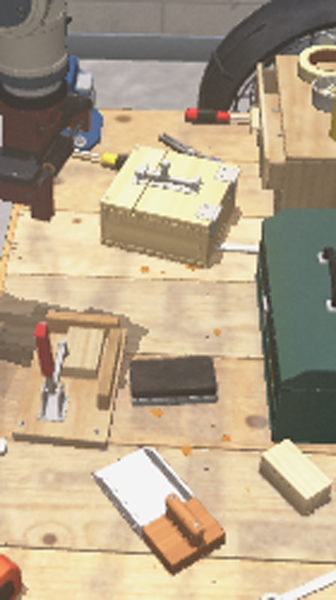

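View pics/t13.png

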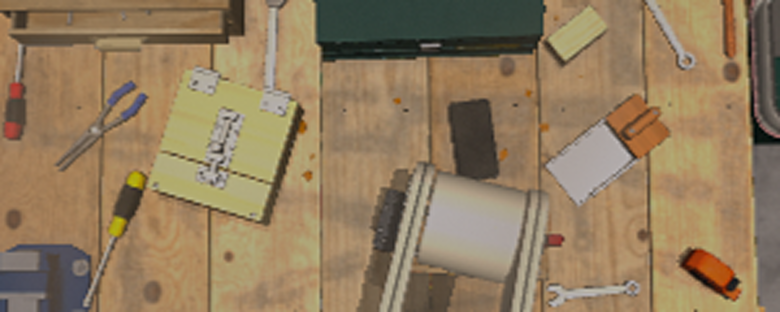

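The pictures show the lid shut, the bolt across into the keeper (side crop knob at about (153,170)), the tray empty and flat at its old place, and the bystanders unmoved. Handing in.

```bash
python3 - <<'E'
from h import *
print(workorder.sign_off())
E
```

```text
the job is handed in; nothing more can be done
None
```

The job is done and handed in at about 52 s of the 72 s allowed; the sign-off gave no verdict. I carried the tray level to the box and tipped it to 48° from the box's right side. I then set it back flat at its old place, shut the lid from behind with closed fingers, and pushed the bolt across.

- **Nuts:** the top view after the pour showed all four in the bay, and the tray was empty when it was put down.
- **Tray:** in the last pictures it lies flat on the worktop, well clear of the box.
- **Lid:** the fingertips stopped at z = 84.2 mm, flush with the cap board, and the lid looks flush in both views. It was shut before I touched the bolt.
- **Bolt:** two checks disagree slightly. The pictures gave about 27–28 mm of travel (coarse: one pixel is about 4 mm). A second push met a hard stop at the home position to within 1 mm and held up to 30 N. I took the hard stop as home.
- **Bystanders:** the pliers, screwdriver and tape measure show no change from the first picture. The sanding block looks unmoved; its region did show some pixel change, most likely the arm's shadow or edge nearby, which I did not check further.

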